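# Turn the round door tag over through the twisted drop guide

## Robot

A 6-joint arm with a two-finger parallel gripper is mounted at the origin on the work surface. World frame = base frame: x ahead of the robot, y to its left, z up, the work surface at z = 0. Lengths are in mm, angles in rad, forces in N, time in s.
With the tool pointing down it reaches from about 275 to 750 mm from the base axis. Payload 10.2 kg.
Tool frame: the origin (TCP) lies midway between the tips of the shut fingers; the grasp point (between the pads) lies 19 mm behind it; z points along the fingers, y is the line along which they close (so a half turn about z gives the same grasp; the last joint's range is limited). The gripper opens to 85 mm and grips with 20 to 120 N. Pads are 22 mm wide; open, the fingers measure 114 mm over their backs; the gripper's body (76 mm by 85 mm) begins 54 mm behind the grasp point. The pads swing forward as they close: fully open they stand 13 mm farther back than shut.
Start: joints at [-1.466, 0.313, 1.498, -0, 1.331, -0.223], TCP at [169.017, -497.056, 200.194] pointing down, gripper open.
Joint ranges: [-2.94, 2.94], [-0.97, 2.17], [0.19, 2.56], [-1.23, 4.37], [0.02, 3.11], [-2.88, 2.88]. Speed limits (rad/s): [2.39, 2.39, 3.01, 3.14, 3.14, 3.14].

## Interface

Orientations are given as a unit quaternion [w, x, y, z].
In Python, from rig import sense, capture, finish_job, find_in, place_of gives the robot as it stands. The module is installed in compiled form; this text tells all that it offers.
- The arm moves only by the shell command python3 -m jog 'ROWS' [FORCE]. ROWS is JSON, a list of rows, each an object of numbers: "tx", "ty", "tz": the shift along the tool's x, y, z in mm; "ax", "ay", "az": the turn, a rotation vector about the tool's x, y, z in rad; "jaw": the closure, from -1 (fully open) to 1 (shut), so that 0 is half open. In form: [{"tx": .., "ty": .., "tz": .., "ax": .., "ay": .., "az": .., "jaw": ..}, ...]. A call has 1 to 5 rows; each row shifts and turns the commanded pose from where the row before left it, along the tool's axes as they then stand; what a row does not reach is not made up. A row lasts 1/8 s, in which the tool goes at most 62.5 mm and 10.7 degrees, less where a joint would pass 70% of its speed; a pose out of reach is approached as far as the arm can. A call with a gripper value outside its range is refused whole. The fingers move at their own pace and stop on an object; FORCE is the grip in N (left out, the last holds). Time passes only in rows, so rows that do not move let the fingers close. It gives the time, the measured TCP pose, the force, the opening and the grip force at its end, in the units of the state.
- sense(): the state, without advancing time (a new reading comes with each control period).
- capture(name): name is "side" or "top"; returns a dict with "color" (420x560x3 uint8, red, green, blue), "depth" (420x560 float32, mm along the optical axis (not along the pixel's ray), 0 where there is no reading), "fx", "fy", "cx", "cy" (pixels), "camera_from_world" (4x4, takes a point from world to camera coordinates). Camera axes: x right, y up, looking along -z (the intrinsics and any distortion apply to the point x, -y, -z); pixel columns grow to the right and rows downward; lengths in mm; the calibration is good to about 2 mm. A picture is of the moment at which its call begins.
- finish_job(): hands the job in; it is judged then, once.
Trained networks look in the newest picture that a camera, given by its name, has taken for a name from the list of things; names that differ only in an ending like _2 or _b are one class to them, and where a whole thing is asked for, a point or a joint stands for the part that bears it (a point fixed in the world has none). Each returns a list of dicts, best first, with "conf" (0 to 1); they miss things now and then, are a little off and sometimes report something else, mostly with a low value. They report only what shows in the picture. A call takes as long as a camera call. They do not tell look-alikes from the thing itself.
- find_in(query, camera): "centre" ([column, row] in pixels, amid what is visible of it).
- place_of(query, camera): "centre" ([column, row] in pixels: a listed point, or the origin of a listed thing).
The state is a dict: "time_s": time; "joints": joint angles; "dq": joint speeds; "tau": joint torques, N m; "eef_pos": TCP position; "ee_rot": TCP orientation; "force": force on the tool from outside, world axes, zero at the start; "wrist_torque": the same for the moment, N m; "grip_width": opening from 0.0 (shut) to 1.0 (fully open); "grip_force": force on a finger pad.
Only numpy, scipy, OpenCV 4.12 (cv2) and the standard library are available. Lean on these libraries where they do the work, as an engineer would, in place of code of your own. Each camera call takes 0.05 s, during which the arm holds its last target. There are 200 camera calls.

## Task

Someone is going out: take the round metal tag out of the wooden rack, keep its domed face on the column side of the twisted slatted guide, and drop it edge-down into the guide's funnel, so that the twist turns it half round and it ends standing at the foot of the guide with the domed face looking away from the column. Leave the square tag and the tall tag where they stand in the rack.

Things in the scene. Friction and masses are not known exactly. Their poses are not given: they have to be found in the camera images.
- round_tag: Bare-metal disc, 44 mm across, 8 mm thick, about 35 g, flat dome on one face. Origin: its centre. x: disc axis, dome on the -x face; y, z anywhere in its plane. Starts on edge, dome to the robot's side, centre 28 mm up, in one of three pockets 70 mm apart in a fixed wooden rack (220 x 50 mm, top at 20 mm), upper 30 mm free to pinch across the faces from above.
- guide: Fixed slippery slot in a twisted stack of wooden frames, a half turn going down. Origin: on the table under its wooden column (260 mm tall); z up, x from column to slot, slot axis at x 70 mm, y 0. Steel funnel on top, rim z 268, clear 44 (x) by 72 mm (y), neck z 240, 19 by 49: enter with disc axis along x. Let go in the funnel, the disc falls to the foot, centre z 34, dome turned to +x.
- square_tag: Bystander: square metal tag 40 x 40 mm, 8 mm thick, on edge in another pocket of the rack (places are swapped between starts). Origin at its centre, x across its faces, z up. Leave it.
- tall_tag: Bystander: tall narrow metal tag, 30 mm wide, 68 mm tall, 8 mm thick, in the remaining pocket of the rack. Origin 20 mm above its lower edge, x across its faces, z up. Leave it.
Things that resemble listed ones, but are neither listed nor needed, are in the scene too. What is shaped like the round_tag but red is not meant.

How it is judged:
By the outcome, as a careful person would: the job done as asked, in the order asked, and still so for the second after the job is handed in, with the robot touching nothing.
It also fails if it takes over 38 s, if anything falls off the work surface, if the arm or the gripper's body presses on something with over 40 N, if the wrist force passes 120 N, or if a joint passes its speed limit or range.

## Working session

There is one attempt and no reset: what is moved stays moved. The work goes in short steps, Python scripts to look and compute and a shell command to move; the robot and the scene stay as the last step left them, time stands still between calls to the robot, and variables do not carry over. Pictures are saved under pics/ and viewed, at most 10 in all, crops included, and the job is handed in when it is done.

```bash
mkdir -p pics; cat > h.py <<'E'
import numpy as np, cv2
from rig import sense, capture, finish_job, find_in, place_of
def world(c,px,d=None,z=None):
    u,v=px; M=np.linalg.inv(c["camera_from_world"])
    r=np.array([(u-c["cx"])/c["fx"],-(v-c["cy"])/c["fy"],-1.])
    if d is not None: return (M@np.r_[r*d,1])[:3]
    o=M[:3,3]; w=M[:3,:3]@r
    return o+w*(z-o[2])/w[2]
def proj(c,p):
    q=c["camera_from_world"]@np.r_[p,1]; return [c["cx"]+c["fx"]*q[0]/-q[2], c["cy"]-c["fy"]*q[1]/-q[2]]
E
python3 - <<'E'
from h import *
np.set_printoptions(precision=1,suppress=True)
for n in("top","side"):
    c=capture(n); cv2.imwrite(f"pics/{n}0.png",c["color"][:,:,::-1])
    print(n,c["fx"],np.linalg.inv(c["camera_from_world"]), [k for k in c])
    for q in("round_tag","guide","square_tag","tall_tag"):
        z={"round_tag":28,"guide":0,"square_tag":26,"tall_tag":26}[q]
        for r in place_of(q,n)[:4]: print(q,np.array(r["centre"]),round(r["conf"],2),world(c,r["centre"],z=z))
print(sense())
E
```

```text
top 456.21476527557076 [[  0.    1.   -0.1 417.7]
 [ -1.    0.    0.  -17.7]
 [  0.    0.1   1.  807.7]
 [  0.    0.    0.    1. ]] ['color', 'depth', 'fx', 'fy', 'cx', 'cy', 'camera_from_world']
round_tag [288.  209.7] 0.75 [548.8 -32.5  28. ]
round_tag [348.3 216.5] 0.7 [ 537.3 -137.1   28. ]
guide [145.1 267.7] 0.7 [449.4 216.7   0. ]
square_tag [386.5 221.6] 0.46 [ 529. -204.   26.]
tall_tag [424.5 233.7] 0.56 [ 508.1 -269.7   26. ]
side 484.4977622927851 [[ -0.9   0.4  -0.4 183. ]
 [ -0.5  -0.6   0.6 492.4]
 [  0.    0.7   0.7 657.8]
 [  0.    0.    0.    1. ]] ['color', 'depth', 'fx', 'fy', 'cx', 'cy', 'camera_from_world']
round_tag [282.7 197.9] 0.59 [ 542.8 -126.5   28. ]
round_tag [254.  229.2] 0.58 [543.1 -24.3  28. ]
square_tag [307.3 183.5] 0.6 [ 523.9 -193.    26. ]
tall_tag [329.4 168.4] 0.7 [ 508.1 -261.6   26. ]
{'time_s': 0.5, 'joints': array([-1.5,  0.3,  1.5, -0. ,  1.3, -0.2]), 'dq': array([-0., -0., -0., -0.,  0., -0.]), 'tau': array([ -0. , -41.2, -26. ,  -0. ,   0. ,   0. ]), 'eef_pos': array([ 169. , -497. ,  200.2]), 'ee_rot': array([-0. ,  1. ,  0.2,  0. ]), 'force': array([-0.4,  0.7, -0.4]), 'wrist_torque': array([-0. ,  0.1,  0. ]), 'grip_force': 0.0, 'grip_width': 1.005113277485112}
```

View pics/top0.png

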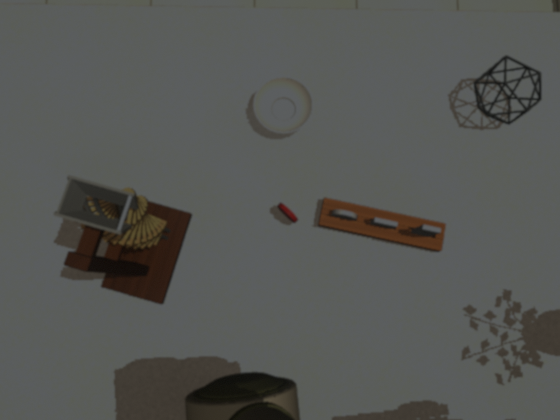

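View pics/side0.png

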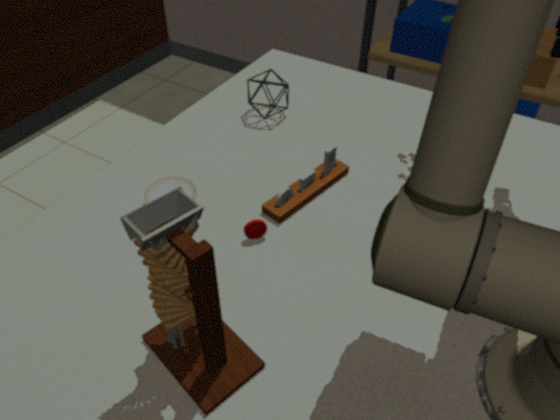

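The top view shows the red look-alike at (288,212). The rack holds three tags at about (344,214), (385,222) and (430,230). The funnel is at (97,205), with the column top at (83,262). In the side view the rack tags are at (284,198), (307,183) and (330,160), and the red disc is at (255,229).

Candidates for round_tag (top pixels): the red disc (288,212), which is excluded, and the rack items (344,214), (385,222) and (430,230). The last is the tall tag. I'll check the choice in a close crop.

```bash
python3 - <<'E'
from h import *
np.set_printoptions(precision=1,suppress=True)
s=capture("side"); t=capture("top")
a=cv2.resize(s["color"][140:225,255:360],(800,580),interpolation=cv2.INTER_CUBIC)
b=cv2.resize(t["color"][165:310,50:200],(580,560),interpolation=cv2.INTER_CUBIC)
cv2.imwrite("pics/a.png",np.clip(a[:,:,::-1]*1.6,0,255).astype('u1'));cv2.imwrite("pics/b.png",np.clip(b[:,:,::-1]*1.9,0,255).astype('u1'))
# depth clouds
def cloud(c,u0,u1,v0,v1):
    V,U=np.mgrid[v0:v1,u0:u1]; d=c["depth"][v0:v1,u0:u1]
    M=np.linalg.inv(c["camera_from_world"])
    P=np.stack([(U-c["cx"])/c["fx"]*d,-(V-c["cy"])/c["fy"]*d,-d,np.ones_like(d)],-1)@M.T
    return P[d>0][:,:3]
P=cloud(t,50,200,165,310)
for nm,lo,hi in(("funnel rim",264,276),("coltop",252,263.5),("base",5,40)):
    Q=P[(P[:,2]>lo)&(P[:,2]<hi)]; r=cv2.minAreaRect(Q[:,:2].astype('f4')); print(nm,len(Q),r,Q[:,2].mean())
Q=P[P[:,2]>235]; h=np.histogram(Q[:,2],bins=np.arange(235,290,4)); print(h)
R=cloud(t,310,460,190,260)
for lo,hi in((12,26),(34,100)):
    Q=R[(R[:,2]>lo)&(R[:,2]<hi)]
    print(lo,len(Q),cv2.minAreaRect(Q[:,:2].astype('f4')))
Q=R[R[:,2]>34]
import scipy.cluster.hierarchy as hc
L=hc.fcluster(hc.linkage(Q[:,:2],'single'),12,'distance')
for i in set(L):
    q=Q[L==i]; print(len(q),cv2.minAreaRect(q[:,:2].astype('f4')),q[:,2].max())
E
```

```text
funnel rim 903 ((514.700439453125, 203.18316650390625), (84.21247100830078, 51.681217193603516), 74.16681671142578) 266.38472776866433
coltop 1209 ((487.46636962890625, 210.62649536132812), (84.26680755615234, 101.70106506347656), 74.54694366455078) 257.76369670567186
base 3804 ((481.424560546875, 212.96847534179688), (110.9114990234375, 165.07333374023438), 74.1186752319336) 10.824426123126074
(array([ 91, 225, 435, 585, 287, 618, 337, 707, 276,   0,   0,   0,   0]), array([235, 239, 243, 247, 251, 255, 259, 263, 267, 271, 275, 279, 283,
       287]))
12 2935 ((526.822998046875, -198.70787048339844), (220.44970703125, 50.56208038330078), 78.02285766601562)
34 473 ((526.8182983398438, -195.73353576660156), (175.1890411376953, 9.989312171936035), 77.7986831665039)
190 ((511.5140380859375, -266.49810791015625), (30.471040725708008, 9.851820945739746), 76.85257720947266) 75.31114392767552
141 ((526.5311889648438, -198.53981018066406), (40.60514831542969, 8.812032699584961), 77.85941314697266) 47.07883097915692
142 ((540.9237060546875, -129.6754150390625), (40.121742248535156, 9.621740341186523), 78.5377426147461) 49.82894791668082
```

View pics/a.png

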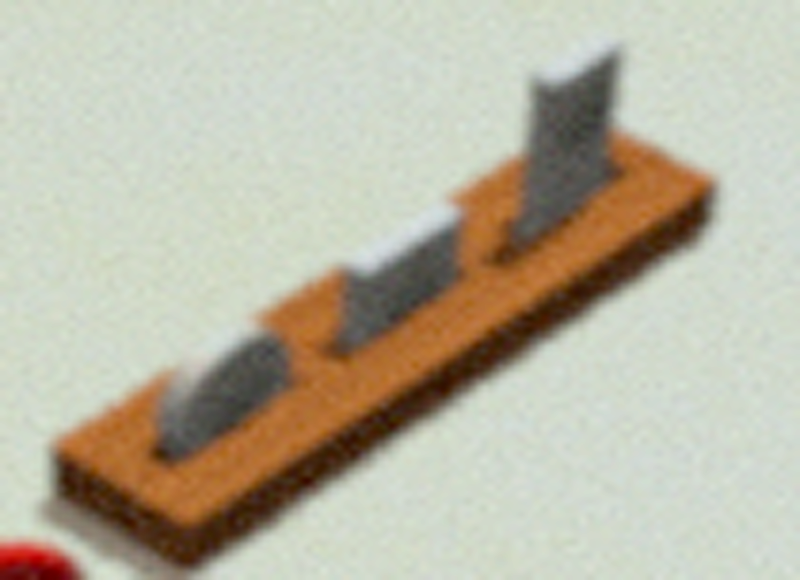

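View pics/b.png

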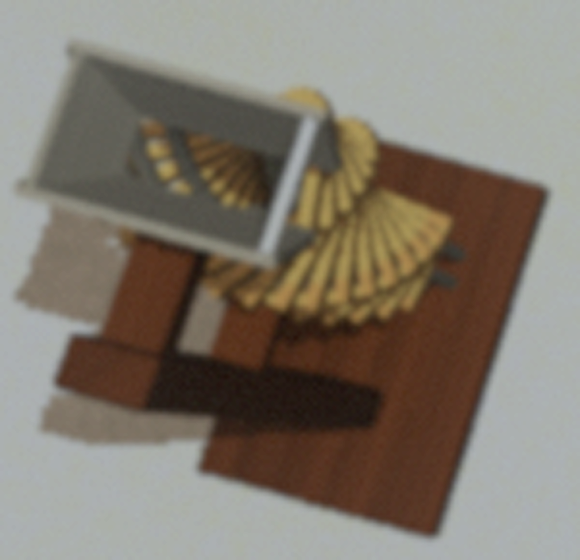

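The crop shows the leftmost rack tag with a curved top edge, so it is the round tag: side (284,198), top (344,214), about (541,-130). The middle one is square and the far one is tall. The funnel centre is at (515,203). The column stands on the robot's side of it, so guide x is at about -16°.

```bash
cat >> h.py <<'E'
def togo(p,ang):
    s=sense(); w,x,y,z=s["ee_rot"]
    from scipy.spatial.transform import Rotation as R
    r=R.from_quat([x,y,z,w]).as_matrix(); a=np.degrees(np.arctan2(r[1,1],r[0,1]))
    d=(ang-a+90)%180-90
    # az positive about tool z (down) turns negative in world
    print("t",s["time_s"],"pos",s["eef_pos"].round(1),"tilt",r[:,2].round(3),"yang",round(a,1),"az",round(-np.radians(d),4),"j6",s["joints"][5].round(2),"j1",s["joints"][0].round(2),
     "F",np.round(s["force"],1),"gw",round(s["grip_width"],3),"gf",round(s["grip_force"],1))
    e=np.array(p)-s["eef_pos"]; print("togo now-axes",(r.T@e).round(1))
    g=np.radians(ang); yy=np.array([np.cos(g),np.sin(g),0])*(1 if abs(ang-a-d)<1 or True else 1)
    if np.dot(yy,R.from_rotvec([0,0,np.radians(d)]).as_matrix()@r[:,1])<0: yy=-yy
    zz=np.array([0,0,-1.]); xx=np.cross(yy,zz); print("togo after turn",np.round([xx@e,yy@e,zz@e],1))
E
python3 - <<'E'
from h import *
togo([541.2,-130,150],-12.1)
# side view check of funnel rim
c=capture("side"); V,U=np.mgrid[175:270,100:230]; d=c["depth"][175:270,100:230]
P=(np.stack([(U-c["cx"])/c["fx"]*d,-(V-c["cy"])/c["fy"]*d,-d,np.ones_like(d)],-1)@np.linalg.inv(c["camera_from_world"]).T)[d>0][:,:3]
for lo in (262,265):
    Q=P[(P[:,2]>lo)&(P[:,2]<272)]; print(len(Q),cv2.minAreaRect(Q[:,:2].astype('f4')))
E
```

```text
t 0.6 pos [ 169.  -497.1  200.2] tilt [-0.  0. -1.] yang -71.2 az -1.0318 j6 -0.22 j1 -1.47 F [ 0.3  0.7 -0.6] gw 1.001 gf 0.0
togo now-axes [ 470.6 -227.7   50.2]
togo after turn [436.9 287.   50.2]
1103 ((515.134521484375, 205.20538330078125), (84.30921173095703, 54.788211822509766), 74.72625732421875)
835 ((515.1229858398438, 205.1632080078125), (84.2217788696289, 54.788211822509766), 74.72626495361328)
```

```bash
python3 - <<'E'
from h import *
for n,b in(("top",(460,560,250,420)),("side",(390,440,130,200))):
    c=capture(n); u0,u1,v0,v1=b; V,U=np.mgrid[v0:v1,u0:u1]; d=c["depth"][v0:v1,u0:u1]
    P=(np.stack([(U-c["cx"])/c["fx"]*d,-(V-c["cy"])/c["fy"]*d,-d,np.ones_like(d)],-1)@np.linalg.inv(c["camera_from_world"]).T)[d>0][:,:3]
    print(n,np.percentile(P[:,2],[0,5,50,95,99,100]).round(1))
E
python3 -m jog '[{"az":-0.172},{"az":-0.172},{"az":-0.172},{"az":-0.172},{"az":-0.172}]' 40
```

```text
top [-7.2 -4.4 -2.2  0.1  1.   2.9]
side [ -4.   -1.  288.  347.5 356.7 362.1]schema error: expected keys tx, ty, tz, ax, ay, az, jaw
```

```bash
python3 -m jog '[{"tx":0,"ty":0,"tz":0,"ax":0,"ay":0,"az":-0.172,"jaw":-1},{"tx":0,"ty":0,"tz":0,"ax":0,"ay":0,"az":-0.172,"jaw":-1},{"tx":0,"ty":0,"tz":0,"ax":0,"ay":0,"az":-0.172,"jaw":-1},{"tx":0,"ty":0,"tz":0,"ax":0,"ay":0,"az":-0.172,"jaw":-1},{"tx":0,"ty":0,"tz":0,"ax":0,"ay":0,"az":-0.172,"jaw":-1}]' 40
python3 -m jog '[{"tx":0,"ty":0,"tz":0,"ax":0,"ay":0,"az":-0.172,"jaw":-1},{"tx":45,"ty":30,"tz":0,"ax":0,"ay":0,"az":0,"jaw":-1},{"tx":45,"ty":30,"tz":0,"ax":0,"ay":0,"az":0,"jaw":-1},{"tx":45,"ty":30,"tz":0,"ax":0,"ay":0,"az":0,"jaw":-1},{"tx":45,"ty":30,"tz":0,"ax":0,"ay":0,"az":0,"jaw":-1}]'
python3 -c "
from h import *
togo([541.2,-130,150],-12.1)"
```

```text
time_s: 1.38
eef_pos: [169.0, -497.1, 200.2]
ee_rot: [-0.0, 0.827, 0.562, -0.0]
force: [-0.6, -0.6, 0.1]
grip_width: 0.999
grip_force: 0.0
time_s: 2.0
eef_pos: [325.1, -344.9, 200.4]
ee_rot: [0.0, 0.778, 0.629, -0.0]
force: [0.6, -1.0, 0.8]
grip_width: 1.001
grip_force: 0.0
t 2.0 pos [ 325.1 -344.9  200.4] tilt [ 0. -0. -1.] yang -12.1 az -0.0001 j6 -0.85 j1 -1.06 F [ 0.6 -1.   0.8] gw 1.001 gf 0.0
togo now-axes [255.5 166.2  50.3]
togo after turn [255.4 166.3  50.4]
```

```bash
python3 -m jog '[{"tx":51,"ty":33,"tz":5,"ax":0,"ay":0,"az":0,"jaw":-1},{"tx":51,"ty":33,"tz":10,"ax":0,"ay":0,"az":0,"jaw":-1},{"tx":51,"ty":33,"tz":10,"ax":0,"ay":0,"az":0,"jaw":-1},{"tx":51,"ty":33,"tz":10,"ax":0,"ay":0,"az":0,"jaw":-1},{"tx":51,"ty":33,"tz":5,"ax":0,"ay":0,"az":0,"jaw":-0.5}]'
python3 -m jog '[{"tx":0,"ty":0,"tz":0,"ax":0,"ay":0,"az":0,"jaw":-0.2}]'
python3 - <<'E'
from h import *
togo([541.2,-130,32],-12.1)
c=capture("top")
for r in place_of("round_tag","top"): print(r["conf"],world(c,r["centre"],z=28))
c=capture("side")
for r in place_of("round_tag","side"): print(r["conf"],world(c,r["centre"],z=28))
E
```

```text
time_s: 2.62
eef_pos: [539.9, -129.7, 159.8]
ee_rot: [-0.0, 0.778, 0.629, -0.0]
force: [0.0, -1.5, 0.5]
grip_width: 0.812
grip_force: 0.0
time_s: 2.75
eef_pos: [540.3, -128.4, 159.4]
ee_rot: [-0.0, 0.776, 0.631, 0.0]
force: [-0.3, -0.5, -0.4]
grip_width: 0.608
grip_force: 0.0
t 2.75 pos [ 540.3 -128.4  159.4] tilt [-0.001  0.001 -1.   ] yang -11.8 az 0.0051 j6 -0.24 j1 -0.44 F [-0.3 -0.5 -0.4] gw 0.608 gf 0.0
togo now-axes [ -1.5   1.3 127.4]
togo after turn [ -1.4   1.2 127.4]
0.68 [547.18074388 -31.11436941  28.        ]
0.7 [ 542.85569381 -132.46370353   28.        ]
0.66 [541.14831459 -23.97822936  28.        ]
```

```bash
python3 -m jog '[{"tx":-1.5,"ty":1,"tz":40,"ax":0,"ay":0,"az":0.005,"jaw":0},{"tx":0,"ty":0,"tz":40,"ax":0,"ay":0,"az":0,"jaw":0},{"tx":0,"ty":0,"tz":27,"ax":0,"ay":0,"az":0,"jaw":0},{"tx":0,"ty":0,"tz":10,"ax":0,"ay":0,"az":0,"jaw":0.2},{"tx":0,"ty":0,"tz":10,"ax":0,"ay":0,"az":0,"jaw":0.5}]' 40
python3 - <<'E'
from h import *
togo([541.2,-130,32],-12.1)
E
```

```text
time_s: 3.58
eef_pos: [539.8, -134.0, 33.8]
ee_rot: [0.001, 0.78, 0.626, 0.0]
force: [0.2, -1.2, -0.3]
grip_width: 0.251
grip_force: 0.0
t 3.575 pos [ 539.8 -134.    33.8] tilt [ 0.002 -0.001 -1.   ] yang -12.4 az -0.0059 j6 -0.24 j1 -0.45 F [ 0.2 -1.2 -0.3] gw 0.251 gf 0.0
togo now-axes [4.2 0.5 1.8]
togo after turn [4.2 0.6 1.8]
```

```bash
python3 -m jog '[{"tx":3,"ty":0,"tz":1,"ax":0,"ay":0,"az":0,"jaw":0.5},{"tx":0,"ty":0,"tz":0,"ax":0,"ay":0,"az":0,"jaw":0.5}]' 40
python3 - <<'E'
from h import *
togo([541.2,-130,32],-12.1)
for n in("top","side"):
    c=capture(n); u,v=np.array(proj(c,[541,-130,40])).astype(int)
    a=c["color"][max(v-45,0):v+45,u-60:u+60]; cv2.imwrite(f"pics/g_{n}.png",np.clip(cv2.resize(a,None,fx=5,fy=5)[:,:,::-1]*1.6,0,255))
E
```

```text
time_s: 3.82
eef_pos: [540.5, -130.1, 32.9]
ee_rot: [0.001, 0.779, 0.627, 0.0]
force: [0.1, 0.1, 0.4]
grip_width: 0.254
grip_force: 0.0
t 3.825 pos [ 540.5 -130.1   32.9] tilt [ 0.001 -0.001 -1.   ] yang -12.4 az -0.0046 j6 -0.23 j1 -0.45 F [0.1 0.1 0.4] gw 0.254 gf 0.0
togo now-axes [0.3 0.6 0.9]
togo after turn [0.3 0.6 0.9][ WARN:0@0.732] global loadsave.cpp:1063 imwrite_ Unsupported depth image for selected encoder is fallbacked to CV_8U.
```

View pics/g_side.png

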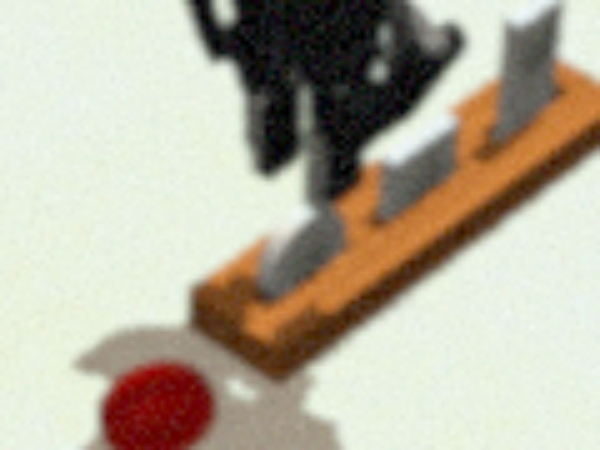

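View pics/g_top.png

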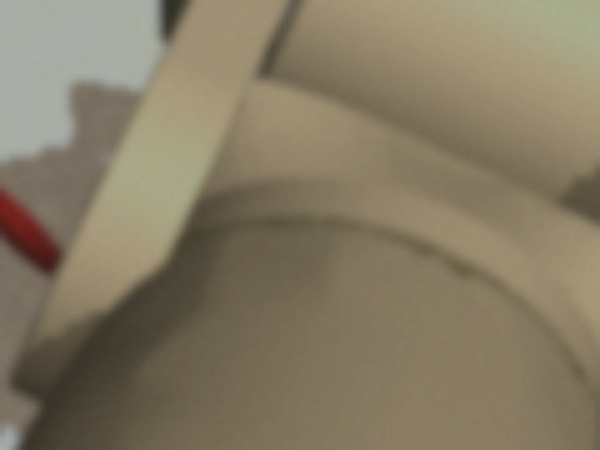

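```bash
python3 - <<'E'
from h import *
togo([541.2,-130,32],-12.1)
c=capture("side")
print([np.round(proj(c,p)) for p in ([541,-130,33],[541,-130,50],[541,-130,28])])
a=c["color"]; u,v=proj(c,[541,-130,40]); print(u,v)
# 3D of the fingertip pixels seen in crop
u0,v0=int(u)-60,max(int(v)-45,0)
for p in ((268,160),(330,190),(262,100),(320,120),(300,240)):
    q=(u0+p[0]//5,v0+p[1]//5); print(q,world(c,q,d=c["depth"][q[1],q[0]]).round(1))
E
```

```text
t 3.925 pos [ 540.5 -130.2   32.9] tilt [ 0.001 -0.001 -1.   ] yang -12.4 az -0.0046 j6 -0.23 j1 -0.45 F [ 0.3  0.2 -0.9] gw 0.251 gf 0.0
togo now-axes [0.4 0.6 0.9]
togo after turn [0.4 0.6 0.9]
[array([284., 195.]), array([285., 189.]), array([284., 197.])]
284.4648527813782 192.60740092386268
(277, 179) [ 553.8 -122.7   73.8]
(290, 185) [ 521.1 -115.5   78.3]
(276, 167) [ 556.3 -123.   101.4]
(288, 171) [ 524.8 -113.2  111.5]
(284, 195) [ 539.4 -125.7   37.7]
```

```bash
python3 - <<'E'
from h import *
c=capture("side"); u0,u1,v0,v1=262,310,140,196
V,U=np.mgrid[v0:v1,u0:u1]; d=c["depth"][v0:v1,u0:u1]; col=c["color"][v0:v1,u0:u1].max(-1)
P=(np.stack([(U-c["cx"])/c["fx"]*d,-(V-c["cy"])/c["fy"]*d,-d,np.ones_like(d)],-1)@np.linalg.inv(c["camera_from_world"]).T)[...,:3]
for nm,m in(("dark",col<60),("all",col>=0)):
    for v in range(0,56,4):
        print(nm,v+v0," ".join(f"{z:4.0f}" if k else "   ." for z,k in zip(P[v,::3,2],m[v,::3])))
E
```

```text
dark 140  147  144  141  166  170  168  170  172  176  179  182  185  187  181  179    .
dark 144  138  138  136  158  161  156  160  172  170  171  174  176  179  174  173    .
dark 148    .  134    .  145  150  149  152  163  165  161  165  169  172  171  169    .
dark 152    .  123  124  138  142  138  142  152  158  154  157  158  149  161  165    .
dark 156    .    .  120  124  132  126  115  146  148  145  147  134  133  153  156  163
dark 160    .    .    .    .  119  114  110  136  139  136  133  130    .    .  156  160
dark 164    .    .    .    .  110  107  103   99  129  128  114  117  141  144  148  145
dark 168    .    .    .    .    .  100   94   90  117  121  117  128  129  135  133    .
dark 172    .    .    .    .    .   89   86   82    .  111  110  119  123  116    .    .
dark 176    .    .    .    .    .   80   75   72    .   97  100  110    .    .    .    .
dark 180    .    .    .    .    .   70    .    .    .   89   89   82    .    .    .    .
dark 184    .    .    .    .    .    .    .    .   79   78   78    .    .    .    .   26
dark 188    .    .    .    .    
[... 677 characters left out ...]
 164   -2    1    2  105  110  107  103   99  129  128  114  117  141  144  148  145
all 168    1   -1    3    0   97  100   94   90  117  121  117  128  129  135  133  121
all 172   -2    0    0   -0   90   89   86   82  108  111  110  119  123  116    1    1
all 176   -0    1   -2    1   81   80   75   72   96   97  100  110    2   -0   45   46
all 180    1    2    2    1   70   70   65   -1   88   89   89   82   20   45   41  658
all 184   -1   -1   -0    1    1    0   -0   -0   79   78   78   21   19   33  658   26
all 188   -0   -0    1   -1    1   -0   -0   50   69   63   22   20   19   23   19   23
all 192    1   -0    1   -1    1   -1   49   49   43   38   33   19   21   21   19   20
```

The pictures contradict the reported height: the fingertips show at z about 64, but the pose implies about 36. The xy position agrees. I'll lower in small steps against the depth image.

```bash
cat >> h.py <<'E'
def tips():
    c=capture("side"); u0,u1,v0,v1=262,312,140,215
    V,U=np.mgrid[v0:v1,u0:u1]; d=c["depth"][v0:v1,u0:u1]; col=c["color"][v0:v1,u0:u1].astype(int)
    P=(np.stack([(U-c["cx"])/c["fx"]*d,-(V-c["cy"])/c["fy"]*d,-d,np.ones_like(d)],-1)@np.linalg.inv(c["camera_from_world"]).T)[...,:3]
    for v in range(32,62,2): print(v+v0," ".join(f"{z:3.0f}{'*' if k<60 else ' '}" for z,k in zip(P[v,::2,2],col.max(-1)[v,::2])))
    return c
E
python3 -m jog '[{"tx":0,"ty":0.5,"tz":8,"ax":0,"ay":0,"az":0,"jaw":0.5},{"tx":0,"ty":0,"tz":7,"ax":0,"ay":0,"az":0,"jaw":0.5},{"tx":0,"ty":0,"tz":0,"ax":0,"ay":0,"az":0,"jaw":0.5}]' 40
python3 - <<'E'
from h import *
togo([541.2,-130,32],-12.1)
tips()
E
```

```text
time_s: 4.4
eef_pos: [540.1, -130.0, 16.3]
ee_rot: [-0.001, 0.779, 0.627, -0.0]
force: [0.5, 0.5, -0.3]
grip_width: 0.247
grip_force: 0.0
t 4.4 pos [ 540.1 -130.    16.3] tilt [-0.001  0.001 -1.   ] yang -12.4 az -0.0048 j6 -0.23 j1 -0.45 F [ 0.5  0.5 -0.3] gw 0.247 gf 0.0
togo now-axes [  0.3   1.  -15.7]
togo after turn [  0.3   1.  -15.7]
172  -0   -0    0    2    1   86   90*  88*  85*  84*  83*   0* 105* 111* 110*  97*  98* 101* 123* 124* 128* 129* 128* 117*  47 
174  -2    1    1    3    1   -0   85   85*  84*  79*  76*  -2  102* 105* 104* 101* 101* 116* 116* 120* 121* 122* 115*  45   45 
176   2    2    0    2    1    2   80   82*  79*  75*  74*   2   98* 101* 100* 101* 108* 111* 113* 117* 118* 101*  47   43   42 
178   2   -0    0   -0    1   -1   74   77*  75*  68*  67*   1   96*  95*  96*  96* 103* 106* 109* 111* 100*  46*  45   38   35 
180   2    1    1   -1   -1    2   69   75*  67*  65*  62* 658   87*  92*  91*  91* 101* 102* 105*  97*  44*  41   37   34   33*
182  -1   -1    1    0   -1    2   64   68*  66*  61*  57*   0   82   82*  84*  84*  95*  99*  20   38   41   3
[... 477 characters left out ...]
*  64*  63*  60*  21   19   17   21   20   21   20   19 
192  -1    0    0    1    1    2   -0    1   47   48   49   56   58*  58*  59*  57*  20   21   21   21   22   20   19   19   22 
194  -1    2    1   -0    2    0    1   21   44   46   45   40   52*  52*  31*  26   18   20   23   21   22   21   21   23   21 
196   0   -1    1    3   -2   -0   21   41   41   43   40   36   33*  30*  26*  17   21   18   21   18   21   20   20   17   13*
198   0    1   -1    0   24   22   21   37   41   39   35   34   30*  26*  20   22   21   20   18   20   20   21   15   14*   8*
200   0   -2   -2   21   19   21   20   36   38   32   32   29*  24*  21   19   20   19   20   20   21   18   15   12*   4*   3
```

```bash
python3 -m jog '[{"tx":0,"ty":1,"tz":3,"ax":0,"ay":0,"az":0,"jaw":0.5},{"tx":0,"ty":0,"tz":3,"ax":0,"ay":0,"az":0,"jaw":0.5},{"tx":0,"ty":0,"tz":0,"ax":0,"ay":0,"az":0,"jaw":0.5}]' 40
python3 - <<'E'
from h import *
togo([541.2,-130,32],-12.1)
E
```

```text
time_s: 4.82
eef_pos: [541.4, -130.4, 10.9]
ee_rot: [-0.0, 0.779, 0.627, -0.0]
force: [0.4, -0.0, -0.9]
grip_width: 0.25
grip_force: 0.0
t 4.825 pos [ 541.4 -130.4   10.9] tilt [-0.  0. -1.] yang -12.4 az -0.0048 j6 -0.23 j1 -0.45 F [ 0.4 -0.  -0.9] gw 0.25 gf 0.0
togo now-axes [  0.3  -0.3 -21.1]
togo after turn [  0.3  -0.3 -21.1]
```

No contact at reported z 11, so the reported height is wrong. I'll continue down.

```bash
python3 -m jog '[{"tx":0,"ty":0,"tz":5,"ax":0,"ay":0,"az":0,"jaw":0.5},{"tx":0,"ty":0,"tz":5,"ax":0,"ay":0,"az":0,"jaw":0.5},{"tx":0,"ty":0,"tz":0,"ax":0,"ay":0,"az":0,"jaw":0.5}]' 40
python3 - <<'E'
from h import *
togo([541.2,-130,32],-12.1)
tips()
E
```

```text
time_s: 5.2
eef_pos: [541.3, -130.4, 0.7]
ee_rot: [-0.0, 0.779, 0.627, -0.0]
force: [-0.1, 0.1, -0.8]
grip_width: 0.248
grip_force: 0.0
t 5.2 pos [ 541.3 -130.4    0.7] tilt [-0.001  0.    -1.   ] yang -12.4 az -0.0049 j6 -0.23 j1 -0.45 F [-0.1  0.1 -0.8] gw 0.248 gf 0.0
togo now-axes [  0.3  -0.2 -31.3]
togo after turn [  0.3  -0.2 -31.3]
172  -0    0   80    2   79*  89*  91*  89*  84*  80* 108* 111* 112* 103* 101* 101* 103*  97*   2* 121* 128* 129* 131* 129* 127*
174  -1    1   -0    1   79   83*  84*  85*  78*  75* 102* 104* 106* 106* 102*  99*  97*  94*  -0  120* 123* 126* 128* 127* 121*
176   0   -1   -0   -2    1   79*  81*  78*  75*  70*  97* 102* 102* 101*  98*  85*  89*  91*   1  115* 120* 121* 124* 117* 106*
178  -0   -1    1    1    0   73   77*  72*  71*  68*  66*  90*  97*  97*  94*  82*  82*  85* 110* 111* 116* 116* 110* 101*  37*
180  -1   -1    0    2    3   62   70*  68*  68*  65*  60*  87*  90*  92*  88*  85*  87* 102* 105* 107* 110* 108*  97*  33*  30*
182   1    1    1   -0   -0   58   64*  66*  63*  63*  56*  82   84*  89*  85*  86*  96*  97* 101* 102* 103*  89*
[... 475 characters left out ...]
*  64*  61*  59*  20   22   15   21   19   20   20   20 
192   3    1    0   -1    1   -0   37   40*  47   49   47   58   58*  57*  58*  56*  51*  21   17   19   23   21   20   20   20 
194   0    1   -1    0    1    1    2   34   44   46   44   49*  54*  51*  54*  53*  48*  20   19   23   20   24   21   20   18 
196  -2   -0    1    1    1    2   18   40   42   43   41   46*  50*  45*  49*  44*  40   21   19   20   21   22   22   17   15*
198   0    2    0   -0   20   22   19   36   39   38   37   40*  44*  42*  44*  39   21   21   19   19   20   21   16   12*   9*
200   2    1    2   22   20   20   20   35   37   32   32   28*  38*  35*  21   21  658   21   22   19   19   15   10*   8*   2
```

```bash
python3 -m jog '[{"tx":0,"ty":0,"tz":2,"ax":0,"ay":0,"az":0,"jaw":0.5},{"tx":0,"ty":0,"tz":0,"ax":0,"ay":0,"az":0,"jaw":1},{"tx":0,"ty":0,"tz":0,"ax":0,"ay":0,"az":0,"jaw":1},{"tx":0,"ty":0,"tz":0,"ax":0,"ay":0,"az":0,"jaw":1}]' 40
python3 - <<'E'
from h import *
togo([541.2,-130,32],-12.1)
E
```

```text
time_s: 5.75
eef_pos: [541.4, -130.4, -0.9]
ee_rot: [-0.0, 0.779, 0.627, -0.0]
force: [-0.5, 0.7, -0.9]
grip_width: 0.079
grip_force: 41.7
t 5.75 pos [ 541.4 -130.4   -0.9] tilt [-0.  0. -1.] yang -12.4 az -0.0048 j6 -0.23 j1 -0.45 F [-0.5  0.7 -0.9] gw 0.079 gf 41.7
togo now-axes [  0.3  -0.3 -32.9]
togo after turn [  0.3  -0.3 -32.9]
```

```bash
python3 -m jog '[{"tx":0,"ty":0,"tz":-20,"ax":0,"ay":0,"az":0,"jaw":1},{"tx":0,"ty":0,"tz":-50,"ax":0,"ay":0,"az":0,"jaw":1},{"tx":0,"ty":0,"tz":-60,"ax":0,"ay":0,"az":0,"jaw":1},{"tx":0,"ty":0,"tz":-60,"ax":0,"ay":0,"az":0,"jaw":1},{"tx":0,"ty":0,"tz":-60,"ax":0,"ay":0,"az":0,"jaw":1}]' 40
python3 -m jog '[{"tx":0,"ty":0,"tz":-45,"ax":0,"ay":0,"az":0.06,"jaw":1},{"tx":0,"ty":0,"tz":0,"ax":0,"ay":0,"az":0,"jaw":1}]'
python3 - <<'E'
from h import *
togo([515.1,204.2,280],-15.5)
c=capture("side"); u,v=np.array(proj(c,[541,-130,315])).astype(int); print(u,v)
v0=max(v-60,0);u0=u-80
cv2.imwrite("pics/l.png",np.clip(cv2.resize(c["color"][v0:v0+120,u0:u0+160],None,fx=5,fy=5,interpolation=2)[:,:,::-1]*1.6,0,255).astype('u1')); print(u0,v0)
E
```

```text
time_s: 6.38
eef_pos: [541.3, -130.3, 251.4]
ee_rot: [0.0, 0.779, 0.627, 0.0]
force: [0.4, -0.5, -0.1]
grip_width: 0.084
grip_force: 41.7
time_s: 6.62
eef_pos: [542.6, -130.9, 297.7]
ee_rot: [0.003, 0.798, 0.603, 0.002]
force: [0.0, -0.2, -0.1]
grip_width: 0.084
grip_force: 41.7
t 6.625 pos [ 542.6 -130.9  297.7] tilt [ 0.007 -0.003 -1.   ] yang -15.8 az -0.0058 j6 -0.17 j1 -0.45 F [ 0.  -0.2 -0.1] gw 0.084 gf 41.7
togo now-axes [ 314.9 -118.    16.5]
togo after turn [ 315.5 -116.    17.7]
287 59
207 0
```

View pics/l.png

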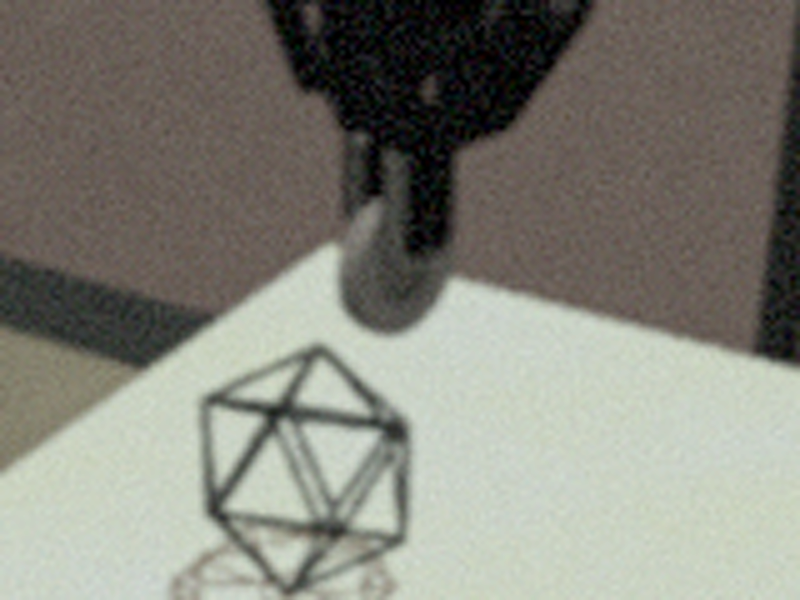

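The disc is held by its upper part, with its lower edge at crop (385,332), i.e. pixel (284,66). It hangs upright with its plane across the fingers. I'll move above the funnel and measure there.

```bash
python3 -m jog '[{"tx":45,"ty":-16,"tz":0,"ax":0,"ay":0,"az":0,"jaw":1},{"tx":54,"ty":-20,"tz":0,"ax":0,"ay":0,"az":0,"jaw":1},{"tx":54,"ty":-20,"tz":0,"ax":0,"ay":0,"az":0,"jaw":1},{"tx":54,"ty":-20,"tz":0,"ax":0,"ay":0,"az":0,"jaw":1},{"tx":54,"ty":-20,"tz":0,"ax":0,"ay":0,"az":0,"jaw":1}]' 40
python3 -m jog '[{"tx":40,"ty":-15,"tz":0,"ax":0,"ay":0,"az":0,"jaw":1},{"tx":10,"ty":-4,"tz":0,"ax":0,"ay":0,"az":0,"jaw":1},{"tx":0,"ty":0,"tz":0,"ax":0,"ay":0,"az":0,"jaw":1},{"tx":0,"ty":0,"tz":0,"ax":0,"ay":0,"az":0,"jaw":1}]'
python3 - <<'E'
from h import *
togo([515.1,204.2,280],-15.5)
c=capture("side"); u,v=np.array(proj(c,[515,204,300])).astype(int)
v0=max(v-60,0);u0=max(u-80,0); print(u0,v0)
cv2.imwrite("pics/f.png",np.clip(cv2.resize(c["color"][v0:v0+120,u0:u0+160],None,fx=5,fy=5,interpolation=2)[:,:,::-1]*1.6,0,255).astype('u1'))
np.savez("f.npz",**c)
E
```

```text
time_s: 7.3
eef_pos: [519.5, 148.6, 292.5]
ee_rot: [-0.001, 0.798, 0.603, -0.001]
force: [1.3, -0.2, -0.2]
grip_width: 0.082
grip_force: 41.7
time_s: 7.8
eef_pos: [515.9, 198.9, 293.7]
ee_rot: [-0.0, 0.798, 0.603, -0.0]
force: [0.5, -0.8, -0.7]
grip_width: 0.084
grip_force: 41.7
t 7.8 pos [515.9 198.9 293.7] tilt [-0.001 -0.    -1.   ] yang -15.9 az -0.0068 j6 0.43 j1 0.16 F [ 0.5 -0.8 -0.7] gw 0.084 gf 41.7
togo now-axes [ 4.9 -2.2 13.7]
togo after turn [ 4.9 -2.2 13.7]
77 130
```

View pics/f.png

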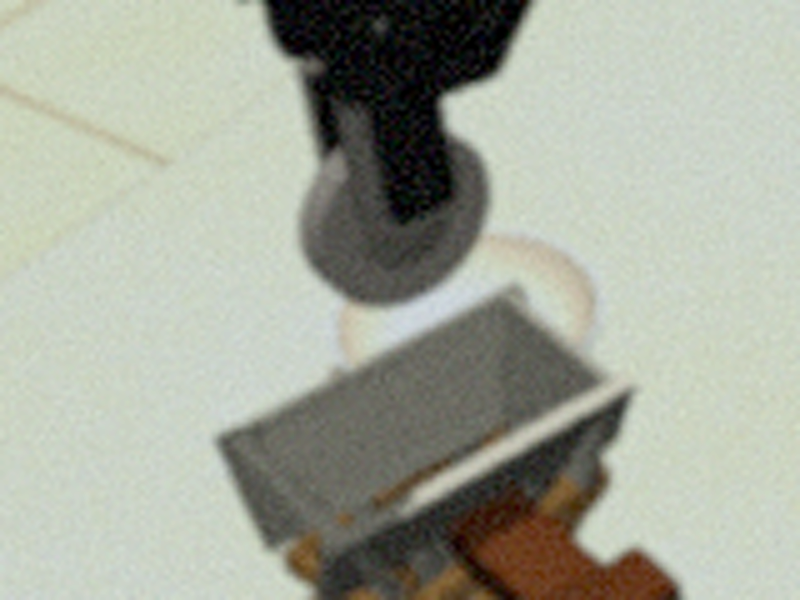

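The disc hangs at crop (395,210), with its domed face toward the camera and column side, above the funnel at crop (430,430). I'll measure both in guide axes.

```bash
cat >> h.py <<'E'
def gcloud(c,u0,u1,v0,v1,cen=(515,204.2),ang=-15.5):
    V,U=np.mgrid[v0:v1,u0:u1]; d=c["depth"][v0:v1,u0:u1]
    P=(np.stack([(U-c["cx"])/c["fx"]*d,-(V-c["cy"])/c["fy"]*d,-d,np.ones_like(d)],-1)@np.linalg.inv(c["camera_from_world"]).T)[...,:3]
    g=np.radians(ang); D=P-np.r_[cen,0]
    return np.stack([D[...,0]*np.cos(g)+D[...,1]*np.sin(g),-D[...,0]*np.sin(g)+D[...,1]*np.cos(g),P[...,2]],-1),c["color"][v0:v1,u0:u1].max(-1),d
E
python3 - <<'E'
from h import *
np.set_printoptions(precision=1,suppress=True)
c=dict(np.load("f.npz"))
G,col,d=gcloud(c,130,180,140,196)
m=(d>0)&(G[...,2]>275)&(col>55)&(np.abs(G[...,0])<40)
Q=G[m]; print(len(Q),np.percentile(Q,[1,5,50,95,99],axis=0))
F=Q[(Q[:,2]<325)]
A=np.c_[F[:,1:],np.ones(len(F))]; s=np.linalg.lstsq(A,F[:,0],rcond=None)[0]; r=F[:,0]-A@s
k=abs(r)<4; s=np.linalg.lstsq(A[k],F[k,0],rcond=None)[0]; print("face x = ",s,"at z305,y0:",s[1]*305+s[2],k.sum(),len(F))
f=F[k]; print("face y,z extents",f[:,1].min(),f[:,1].max(),f[:,2].min(),f[:,2].max())
m=(d>0)&(G[...,2]>275)&(col<50)&(np.abs(G[...,0])<40); Q=G[m]; print("tip dark zmin",np.percentile(Q[:,2],[1,3,5]))
# funnel rim in side view, guide axes
G,col,d=gcloud(c,100,215,180,260); Q=G[(d>0)&(G[...,2]>263)&(G[...,2]<273)]; print("rim",np.percentile(Q,[.5,50,99.5],axis=0))
# fit disc circle: y-extent by z
E
```

```text
351 [[-32.1 -24.4 302.2]
 [ -2.7 -22.5 304.1]
 [ -0.5   8.1 329.4]
 [ 11.   18.  362.6]
 [ 13.   18.6 373.4]]
face x =  [  0.    0.  -14.3] at z305,y0: -1.2365691906759597 139 144
face y,z extents -26.091440345980523 19.028631144036304 300.4380955666092 324.9875735454273
tip dark zmin [311.  313.5 315.9]
rim [[-26.5 -40.7 263. ]
 [  4.7  -0.5 267.8]
 [ 25.8  42.6 270.5]]
```

```bash
python3 -m jog '[{"tx":4.5,"ty":-2.5,"tz":0,"ax":0,"ay":0,"az":-0.006,"jaw":1},{"tx":0,"ty":0,"tz":15,"ax":0,"ay":0,"az":0,"jaw":1},{"tx":0,"ty":0,"tz":15,"ax":0,"ay":0,"az":0,"jaw":1},{"tx":0,"ty":0,"tz":10,"ax":0,"ay":0,"az":0,"jaw":1},{"tx":0,"ty":0,"tz":8,"ax":0,"ay":0,"az":0,"jaw":1}]' 40
python3 -m jog '[{"tx":0,"ty":0,"tz":0,"ax":0,"ay":0,"az":0,"jaw":1},{"tx":0,"ty":0,"tz":0,"ax":0,"ay":0,"az":0,"jaw":1}]'
python3 - <<'E'
from h import *
togo([515.1,204.2,243],-15.5)
c=capture("side"); v0,u0=130,77
cv2.imwrite("pics/f2.png",np.clip(cv2.resize(c["color"][v0:v0+120,u0:u0+160],None,fx=5,fy=5,interpolation=2)[:,:,::-1]*1.6,0,255).astype('u1'))
E
```

```text
time_s: 8.48
eef_pos: [514.4, 205.1, 245.3]
ee_rot: [-0.0, 0.796, 0.605, -0.0]
force: [-0.3, -0.7, -0.2]
grip_width: 0.076
grip_force: 41.7
time_s: 8.72
eef_pos: [514.7, 205.1, 246.6]
ee_rot: [0.0, 0.796, 0.605, 0.0]
force: [-0.7, -0.5, -0.1]
grip_width: 0.084
grip_force: 41.7
t 8.725 pos [514.7 205.1 246.6] tilt [ 0.001  0.    -1.   ] yang -15.5 az 0.0005 j6 0.44 j1 0.17 F [-0.7 -0.5 -0.1] gw 0.084 gf 41.7
togo now-axes [-0.8  0.6  3.6]
togo after turn [-0.8  0.6  3.6]
```

View pics/f2.png

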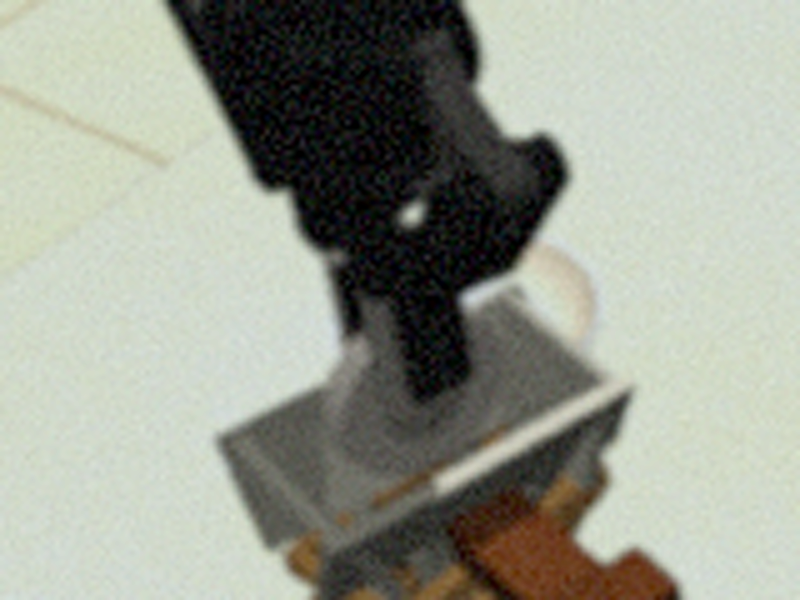

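The disc is in the funnel at crop (400,410), centred and parallel to the neck. I'll go down a little more and let go.

```bash
python3 -m jog '[{"tx":-0.5,"ty":0.5,"tz":5,"ax":0,"ay":0,"az":0,"jaw":1},{"tx":0,"ty":0,"tz":0,"ax":0,"ay":0,"az":0,"jaw":1},{"tx":0,"ty":0,"tz":0,"ax":0,"ay":0,"az":0,"jaw":0.7},{"tx":0,"ty":0,"tz":0,"ax":0,"ay":0,"az":0,"jaw":0.68},{"tx":0,"ty":0,"tz":0,"ax":0,"ay":0,"az":0,"jaw":0.66}]' 40
python3 -m jog '[{"tx":0,"ty":0,"tz":0,"ax":0,"ay":0,"az":0,"jaw":0.66},{"tx":0,"ty":0,"tz":-20,"ax":0,"ay":0,"az":0,"jaw":0.66},{"tx":0,"ty":0,"tz":-50,"ax":0,"ay":0,"az":0,"jaw":0.66},{"tx":0,"ty":0,"tz":-50,"ax":0,"ay":0,"az":0,"jaw":0.66},{"tx":0,"ty":0,"tz":0,"ax":0,"ay":0,"az":0,"jaw":0.66}]'
python3 - <<'E'
from h import *
togo([515.1,204.2,243],-15.5)
c=capture("side"); o=c["color"][160:400,80:300]
cv2.imwrite("pics/r.png",np.clip(cv2.resize(o,None,fx=2.5,fy=2.5,interpolation=2)[:,:,::-1]*1.6,0,255).astype('u1'))
for r in place_of("round_tag","side"): print(r, world(c,r["centre"],z=34))
E
```

```text
time_s: 9.4
eef_pos: [514.9, 204.5, 241.3]
ee_rot: [0.0, 0.796, 0.605, 0.0]
force: [0.1, 0.3, 0.2]
grip_width: 0.169
grip_force: 0.0
time_s: 10.02
eef_pos: [515.6, 204.7, 364.9]
ee_rot: [0.002, 0.796, 0.606, 0.003]
force: [0.9, -0.1, -0.9]
grip_width: 0.174
grip_force: 0.0
t 10.025 pos [515.6 204.7 364.9] tilt [ 0.007  0.001 -1.   ] yang -15.5 az 0.0006 j6 0.44 j1 0.17 F [ 0.9 -0.1 -0.9] gw 0.174 gf 0.0
togo now-axes [ -1.   -1.2 121.9]
togo after turn [ -0.6  -0.4 121.9]
{'centre': [252.9, 230.0], 'conf': 0.77} [540.2517124  -16.61161974  34.        ]
{'centre': [188.2, 324.4], 'conf': 0.6} [512.82990742 202.22315455  34.        ]
```

View pics/r.png

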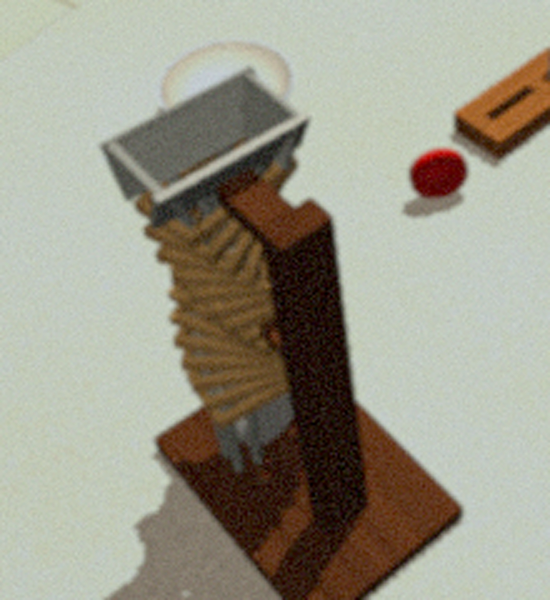

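The funnel is empty, and something grey stands at the foot of the guide at pixel (188,324). That gives (513,202) at z 34, which is on the slot axis. I'll wait a moment and confirm that it rests there.

```bash
python3 -m jog '[{"tx":0,"ty":0,"tz":0,"ax":0,"ay":0,"az":0,"jaw":0.66},{"tx":0,"ty":0,"tz":0,"ax":0,"ay":0,"az":0,"jaw":0.66},{"tx":0,"ty":0,"tz":0,"ax":0,"ay":0,"az":0,"jaw":0.66},{"tx":0,"ty":0,"tz":0,"ax":0,"ay":0,"az":0,"jaw":0.66},{"tx":0,"ty":0,"tz":0,"ax":0,"ay":0,"az":0,"jaw":0.66}]'
python3 - <<'E'
from h import *
c=capture("side")
for q,z in(("round_tag",34),("square_tag",26),("tall_tag",26)):
    for r in place_of(q,"side"): print(q,r["conf"],np.round(r["centre"]),world(c,r["centre"],z=z).round(1))
b=cv2.imread("pics/side0.png")[:,:,::-1].astype(int)
D=np.abs(cv2.blur(b.astype('f4'),(3,3))-cv2.blur(c["color"].astype('f4'),(3,3))).max(-1)
m=(D[200:380,120:240]>22); ys,xs=np.nonzero(m); print("changed",m.sum(), (np.median(xs)+120,np.median(ys)+200) if m.sum() else "")
for v in range(316,352,3): print(v," ".join(f"{z:3.0f}" for z in gcloud(c,164,206,v,v+1)[0][0,::2,2]), "|"," ".join(f"{int(k)}" for k in D[v,164:206:3]))
E
```

```text
time_s: 10.75
eef_pos: [514.8, 204.5, 361.2]
ee_rot: [0.0, 0.796, 0.606, -0.0]
force: [-1.1, -0.4, -0.6]
grip_width: 0.171
grip_force: 0.0
round_tag 0.68 [253. 230.] [541.  -16.8  34. ]
tall_tag 0.61 [326. 169.] [ 512.5 -255.2   26. ]
changed 139 (np.float64(187.0), np.float64(329.0))
316  86  86  62  92  90  91  91  90  87  87  85  80  82  79  77  75 142 148 155 154 151 | 5 5 6 7 5 5 4 5 5 5 6 7 5 5
319  92  93  90  89  86  87  86  78  81  80  78  78  73  45  41  38 132 139 144 149 146 | 5 5 5 5 5 6 6 4 5 3 13 7 0 2
322  88  85  84  75  48  81  79  79  82  76  74  46  43  39  35  28 126 131 136 141 139 | 8 3 4 4 7 8 7 13 21 9 10 8 3 3
325  79  81  82  81  78  79  76  74  67  47  43  40  36  31  28  27  21 123 129 134 133 | 4 5 6 6 3 6 13 28 30 24 23 19 1 6
328  13  79  78  78  76  43  45  59  59  38  36  34  27  27  20  17  14 115 121 128 127 | 6 4 4 3 31 5 11 27 33 32 33 9 3 2
331  13  43  74  58  57  40  40  42  53  51  31  27  21  17  14  14  11 106 658 119 121 | 6 3 5 2 31 9 3 35 35 32 13 13 3 1
334  13  34  36  48  52  20  37  35  45  44  24  19  15  13  12  12  13  96 102 110 115 | 5 3 5 4 12 11 1 37 27 10 4 6 4 4
337  13  13  29  28  42  40  12  28  38  35  18  11  13  13  13  11  14  12  94 101 106 | 6 7 4 4 3 10 1 19 4 7 3 2 0 1
340  14  14  20  21  35  35  13  12  26  25  14  14  12  14  12  15  13  10  86  92  99 | 6 4 4 4 4 7 1 6 6 4 4 2 6 4
343  13  13  12  12  25  29  23  12  12  19  15  12  12  14  12  12  14  13  76  83  90 | 2 5 4 6 4 3 3 4 3 4 3 1 2 4
346  13  12  14  12  13  18  16  14  11  11  12  13  13  13  13  13  13  13  13  73  80 | 3 6 1 2 6 2 4 4 1 3 4 3 6 3
349  13  14   9  12  13  13  13  13  13  14  13  12  13  14  13  11  13  11  13  64  72 | 2 5 4 3 1 4 2 3 6 4 5 5 4 2
```

The disc fills the foot of the guide, with heights 12 to 48 at pixel (187,329). This is fully seated, since the centre should be at z 34. The tall tag still stands and the gripper is clear.

```bash
python3 -c "
from rig import finish_job
print(finish_job())"
```

```text
the job is handed in; nothing more can be done
None
```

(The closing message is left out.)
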